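Pump a ratchet clamp shut on a ring box

TASK

Stand the freshly glued ring box upright on the bed of the bench clamp, in the middle between the two wooden jaw faces. Then hold the cross handle and pump the lever in full strokes from stop to stop, one ratchet tooth each, until the clamp presses the box firmly (6 to 24 N) - stop once a stroke clearly feels heavier - without crushing the box, forcing the lever hard against its stops or pushing the sliding jaw by hand. Finish with the lever fully back, away from the box, and let go, leaving everything else on the table alone.

Things in the scene. Friction and masses are not known exactly. Their poses are not given: they have to be found in the camera images.
- box_center (a point): Centre of the loose velvet ring box, a closed 50 x 50 mm block 42 mm high, about 0.1 kg; its z axis is up, x and y are square to its sides. It lies on the table at first.
- ring_box: The same ring box; origin at the centre of its underside.
- clamp: Ratchet bench clamp fixed to the table: a grey bed 305 x 70 mm whose top is 12 mm above the table. Origin at table height on the bed's centre line, roughly midway between the jaws; x points along the bed in the closing direction, from the lever to the fixed jaw; y is across the bed, z up. The box is to stand within 15 mm of the centre line, its sides about square to x.
- jaw: Fixed jaw of the clamp, 56 mm wide, top 42 mm above the bed. Origin at the middle of its wooden face's lower edge, on the bed; the face looks to -x of the clamp. It is bolted 25 to 35 mm from the clamp's origin.
- pad_face (a point): Middle of the wooden face of the sliding jaw's pad (46 mm wide, 34 mm high, this point is 33 mm above the table); the face looks to +x of the clamp. At first there are 59 to 85 mm between the two faces.
- pad: The sprung pad of the sliding jaw (same moving part as pad_face; the body's origin lies 46 mm further along +x and 33 mm lower). It can be pressed back up to 18 mm into the carriage behind it, against a spring of 1.8 N per mm. Each ratchet tooth moves the carriage 6 mm, so every tooth after both jaws touch the box adds about 11 N of clamping force.
- carriage: Steel carriage with the toothed rack that carries the pad; slides along the clamp's x. A holding pawl lets it move only towards the fixed jaw, and it stays where it is. Not to be touched. Its origin coincides with that of pad while the pad's spring is relaxed.
- handle (a point): Middle of the cross handle at the top of the lever: a round black bar 14 mm thick, 70 mm long, along the clamp's y, about 125 mm above the table, between two side arms 80 mm apart that straddle the bed. Nothing else within 60 mm below it: grip it from above across its thickness; it may turn in the grip. It swings on a circle of 115 mm radius about lever_pivot.
- lever (a joint): Lever angle: 0 = back stop (leaning 0.125 rad away from the jaws), 0.249 = forward stop (leaning as much towards them); growing moves the handle to the clamp's +x, 28 mm from stop to stop. It stays where it is left (any start angle), so it must be pulled back too. Only a stroke from within 0.015 rad of the one stop to within 0.01 rad of the other surely gains a tooth.
- lever_pivot (a point): Axis of the lever, on the bed's centre line, 11 mm above the table. Moving the lever freely takes 1 to 3 N at the handle; each newton of clamping force adds about 0.4 N to the forward stroke (at its end the box is pressed about 4 N harder than after the lever has gone back). Its stops are rubber buffers, 7 N per mm at the handle; more than 0.03 rad past a stop (about 26 N) is too much.
- tape_roll: Bystander: small roll of dark tape, 53 mm across, 19 mm high, lying flat; origin at its underside.
- bell: Bystander: counter bell, 80 mm across, 70 mm high; origin at its underside.
- note_pad: Bystander: block of paper slips, 63 x 63 mm, 27 mm high; origin at its underside.
Not all that is in view belongs to the job. Of the things that look like the ring_box, the smallest one is meant.

How it is judged:
By the outcome, as a careful person would: the job done as asked, in the order asked, and still so for the second after the job is handed in, with the robot touching nothing.
It also fails if it takes over 72 s, if anything falls off the work surface, if the arm or the gripper's body presses on something with over 40 N, if the wrist force passes 120 N, or if a joint passes its speed limit or range.

ROBOT

A 6-joint arm with a two-finger parallel gripper is mounted at the origin on a cart in front of the work surface, level with it; the furniture and walls round the work are solid. World frame = base frame: x ahead of the robot, y to its left, z up, the work surface at z = 0. Lengths are in m, angles in rad, forces in N, time in s.
With the tool pointing down it reaches from about 0.35 to 0.925 m from the base axis. Payload 6.4 kg.
Tool frame: the origin (TCP) lies at the very end of the fingers, on their centre line; the grasp point (between the pads) lies 19 mm behind it (robot.grasp_offset is the distance from the TCP to the grasp point, in m); z points along the fingers, y is the direction in which the jaws open and shut (so a half turn about z gives the same grasp; the last joint's range is limited). The gripper opens to 85 mm and grips with 20 to 120 N. Pads are 22 mm wide; open, the fingers measure 114 mm over their backs; the gripper's body (76 mm by 85 mm) begins 54 mm behind the grasp point. The pads swing forward as they close: fully open they stand 13 mm farther back than shut.
Start: joints at [-1.523, 0.245, 1.558, -0, 1.339, -0.174], TCP at [0.143, -0.634, 0.231] pointing down, gripper open.
Joint ranges: [-3.13, 3.13], [-1.02, 2.26], [0.13, 2.54], [-0.95, 4.09], [0.21, 2.88], [-2.74, 2.74]. Speed limits (rad/s): [2.57, 2.57, 3.14, 3.14, 3.14, 3.14].

INTERFACE

Orientations are given as a unit quaternion [x, y, z, w].
In Python, from cell import robot gives the robot as it stands.
- The arm moves only by the shell command python3 -m crank 'ROWS' [FORCE]. ROWS is JSON, a list of rows, each an object of numbers: "x", "y", "z": the shift along the tool's x, y, z in m; "yaw": the turn about the tool's z in rad; "grip": the closure, from 0 (fully open) to 1 (shut). A call has exactly 5 rows; each row is the pose to reach, as a shift and turn from the pose commanded when the call began, along the tool's axes at that moment; what a row does not reach only later rows make up. A row lasts 1/10 s, in which the tool goes at most 50 mm and 8.59 degrees, less where a joint would pass 70% of its speed; a pose out of reach is approached as far as the arm can. A call with a gripper value outside its range is refused whole. The fingers move at their own pace and stop on an object; FORCE is the grip in N (left out, the last holds). Time passes only in rows, so rows that repeat a pose let the fingers close, or fill a call up. It gives the time, the measured TCP pose, the force and the opening at its end, in the units of the state.
- robot.read_state(): the state, without advancing time (a new reading comes with each control period).
- robot.read_camera(name): name is "scene" or "top" or "wrist"; returns a dict with "img" (420x560x3 uint8, red, green, blue), "intrinsics" (3x3 intrinsics, pixels), "k1" (the pictures are not rectified: a ray, as slopes to the right and down, at radius r is drawn at 1 + k1 r^2 times it, then the intrinsics apply), "R" (3x3) and "t" (3): a world point X has camera coordinates R X + t; the wrist camera has in their place "tool_from_camera" (4x4, takes a point from camera to tool coordinates, whose origin is the TCP and whose axes are the flange's). Camera axes: x right, y down, z forward; pixel columns grow to the right and rows downward; lengths in m; the calibration is good to about 2 mm. A picture is of the moment at which its call begins: read the wrist's pose just before it. There is no depth.
- robot.sign_off(): hands the job in, once; it reports no verdict.
The state is a dict: "time": time; "q": joint angles; "joint_vel": joint speeds; "joint_efforts": joint torques, N m; "position": TCP position; "tool_rot": TCP orientation; "contact_force": force on the tool from outside, world axes, zero at the start; "wrist_torque": the same for the moment, N m; "grip_width": opening from 0.0 (shut) to 1.0 (fully open).
Only numpy, scipy, OpenCV 4.12 (cv2) and the standard library are available. Lean on these libraries where they do the work, as an engineer would, in place of code of your own. Each camera call takes 0.05 s, during which the arm holds its last target.

## Working session

There is one attempt and no reset: what is moved stays moved. The work goes in short steps, Python scripts to look and compute and a shell command to move; the robot and the scene stay as the last step left them, time stands still between calls to the robot, and variables do not carry over. Pictures are saved under pics/ and viewed, and the job is handed in when it is done.

```bash
ls; mkdir -p pics; python3 - <<'E'
from cell import robot
import cv2
s=robot.read_state();print(s)
for n in ["scene","top","wrist"]:
    c=robot.read_camera(n);cv2.imwrite(f"pics/{n}0.png",c["img"][:,:,::-1])
    print(n,{k:v for k,v in c.items() if k!="img"})
E
```

```text
pics
{'time': 0.0, 'q': array([-1.52312089e+00,  2.45837428e-01,  1.55903903e+00,  2.96475131e-06,
        1.33872330e+00, -1.74080491e-01]), 'joint_vel': array([-0.00077728,  0.00094745,  0.00075917,  0.00144053, -0.00042282,
        0.00102984]), 'joint_efforts': array([ 9.35011885e-04, -4.29504740e+01, -3.26128078e+01, -1.33025162e-05,
        5.30540114e-03, -1.42494624e-06]), 'position': array([ 0.14295391, -0.63349574,  0.23015195]), 'tool_rot': array([ 9.93858871e-01,  1.10650519e-01,  6.48241972e-05, -1.00145686e-03]), 'contact_force': array([-0.38545409,  0.13101991, -0.85889575]), 'wrist_torque': array([ 0.01000368, -0.02081733, -0.00420437]), 'grip_width': 0.9969115690177988}
scene {'intrinsics': array([[467.2067423 ,   0.        , 276.2444361 ],
       [  0.        , 467.2067423 , 217.93844603],
       [  0.        ,   0.        ,   1.        ]]), 'k1': -0.08585776781327853, 'R': array([[-0.64457099, -0.76443833,  0.0127386 ],
       [-0.59968445,  0.49517571, -0.6286331 ],
       [ 0.47424339, -0.4128378 , -0.77759768]]), 't': array([0.21094425, 0.50134788, 1.06542727])}
[... 308 characters left out ...]
 -9.19259613e-02],
       [ 9.19816949e-02, -6.62946581e-04, -9.95760477e-01]]), 't': array([-0.21535367,  0.53848602,  0.9667766 ])}
wrist {'intrinsics': array([[296.57571534,   0.        , 278.81027075],
       [  0.        , 296.57571534, 210.10686901],
       [  0.        ,   0.        ,   1.        ]]), 'k1': -0.036791289560063646, 'tool_from_camera': array([[ 9.69755606e-05, -9.45106548e-01, -3.26762304e-01,
         8.51110527e-02],
       [ 9.99998012e-01, -5.59079274e-04,  1.91382189e-03,
         2.86680808e-04],
       [-1.99145163e-03, -3.26761840e-01,  9.45104615e-01,
        -1.42378126e-01],
       [ 0.00000000e+00,  0.00000000e+00,  0.00000000e+00,
         1.00000000e+00]])}
```

View pics/scene0.png

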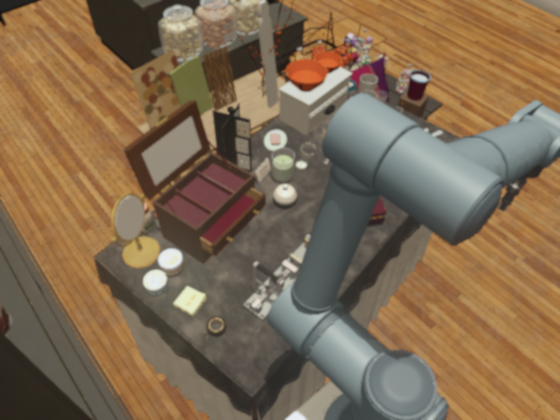

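View pics/top0.png

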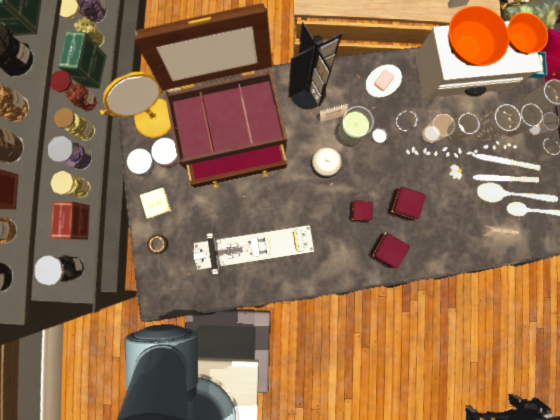

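View pics/wrist0.png

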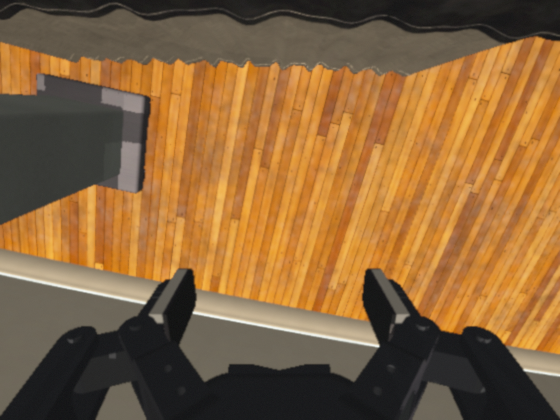

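Scene view: the arm hides much of the bench. The top view shows the clamp from (195,250) to (313,240), with the lever at (212,253). There are three dark red boxes, at (362,211), (408,203) and (390,250). The one at (362,211) is clearly the smallest, so I'll confirm it in an enlarged crop.

```bash
cat > h.py <<'E'
import numpy as np, cv2
from scipy.spatial.transform import Rotation as Ro
def dist(c): return np.array([c["k1"],0,0,0,0.])
def ray(c,R,t,uv):
    n=cv2.undistortPoints(np.array([[uv]],float),c["intrinsics"],dist(c))[0,0]
    d=R.T@np.array([n[0],n[1],1.]); o=-R.T@t
    return o,d
def atz(c,R,t,uv,z):
    o,d=ray(c,R,t,uv); return o+d*(z-o[2])/d[2]
def proj(c,R,t,P):
    return cv2.projectPoints(np.array(P,float).reshape(-1,3),cv2.Rodrigues(R)[0],t,c["intrinsics"],dist(c))[0][:,0]
def wristRt(c,s):
    T=np.eye(4);T[:3,:3]=Ro.from_quat(s["tool_rot"]).as_matrix();T[:3,3]=s["position"]
    M=np.linalg.inv(T@c["tool_from_camera"]); return M[:3,:3],M[:3,3]
E
python3 - <<'E'
from h import *
i=cv2.imread("pics/top0.png")
cv2.imwrite("pics/topboxes.png",cv2.resize(i[180:280,335:435],None,fx=6,fy=6,interpolation=2))
cv2.imwrite("pics/topclamp.png",cv2.resize(i[215:285,185:320],None,fx=5.9,fy=5.9,interpolation=2))
E
```

```text
(no output)
```

View pics/topboxes.png

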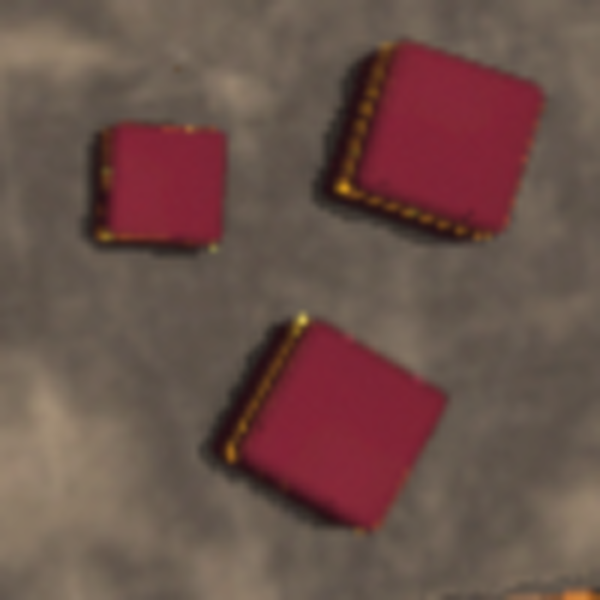

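View pics/topclamp.png

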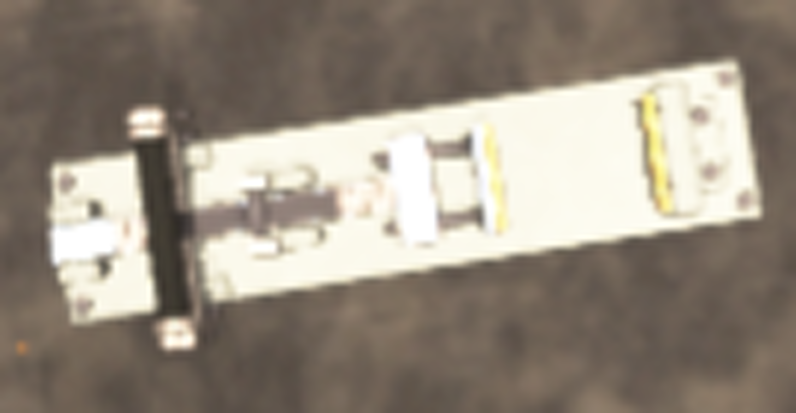

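The crop shows the small box with its top corners at crop pixels (112,123), (226,128), (222,246) and (108,238). The two others are about 1.25 times bigger, so the small one is the target. The clamp crop shows the jaw faces (yellow strips) at crop x≈500 and 655, and the bar at (165,228).

```bash
python3 - <<'E'
from h import *
from cell import robot
c=robot.read_camera("top");R,t=c["R"],c["t"]
f=lambda p,z:atz(c,R,t,[335+(p[0]+.5)/6-.5,180+(p[1]+.5)/6-.5],z)
g=lambda p,z:atz(c,R,t,[185+(p[0]+.5)/5.9-.5,215+(p[1]+.5)/5.9-.5],z)
B=np.array([f(p,.042) for p in [(112,123),(226,128),(222,246),(108,238)]]);print(B[:,:2],B.mean(0))
for i in range(4): d=B[(i+1)%4]-B[i];print(np.linalg.norm(d),np.degrees(np.arctan2(d[1],d[0])))
C=np.array([g(p,.012) for p in [(50,163),(738,60),(762,215),(73,325)]]);print(C[:,:2],C.mean(0))
for i in range(4): d=C[(i+1)%4]-C[i];print(np.linalg.norm(d),np.degrees(np.arctan2(d[1],d[0])))
print("bar",g((152,138),.132),g((177,318),.132))
print("jaw face top edge",g((650,95),.054),g((668,212),.054))
print("pad face top edge",g((492,125),.050),g((505,230),.050))
print(robot.read_state()["position"])
E
```

```text
[[ 0.56933626 -0.38881844]
 [ 0.56863976 -0.43721561]
 [ 0.51882412 -0.435823  ]
 [ 0.52086696 -0.3876406 ]] [ 0.54441678 -0.41237441  0.042     ]
0.048402185778824276 -90.8245045393821
0.04983510264257537 178.39869958452695
0.048225685470052994 87.57222432564
0.04848360878547626 -1.392047526198342
[[ 0.45203348  0.01639638]
 [ 0.5056658  -0.28250055]
 [ 0.43855268 -0.29441139]
 [ 0.38222464  0.00328473]] [ 0.44461915 -0.13930771  0.012     ]
0.30367054821518913 -79.82743239177098
0.06816186542609781 -169.93627484301598
0.302978262137754 100.71445036014165
0.07102949687456091 10.637485702767206
bar [ 0.46295911 -0.0484387   0.132     ] [ 0.39470331 -0.06080725  0.132     ]
jaw face top edge [ 0.48780795 -0.24254034  0.054     ] [ 0.43935932 -0.25124142  0.054     ]
pad face top edge [ 0.47352778 -0.1768653   0.05      ] [ 0.42992203 -0.18360988  0.05      ]
[ 0.14297966 -0.63372198  0.2306074 ]
```

```bash
cat >> h.py <<'E'
def go(x,y,z,ax,s=None):
    """print tool-frame shift to reach world TCP x,y,z with tool x-axis at ax deg"""
    from cell import robot
    s=s or robot.read_state(); M=Ro.from_quat(s["tool_rot"]).as_matrix()
    d=M.T@(np.array([x,y,z])-s["position"]); a=np.degrees(np.arctan2(M[1,0],M[0,0]))
    print("t%.1f"%s["time"],"at",s["position"].round(4),"ax %.2f"%a,"shift",d.round(4),"yaw %.4f"%-np.radians((ax-a+180)%360-180),"F",s["contact_force"].round(1),"w %.3f"%s["grip_width"])
E
python3 -c "
from h import *
go(.544,-.412,.2,88.4)"
```

```text
t0.2 at [ 0.143  -0.6337  0.2306] ax 12.71 shift [ 0.44   -0.128   0.0309] yaw -1.3211 F [-1.3  0.7 -0.8] w 0.998
```

```bash
python3 -m crank '[{"x":0.044,"y":-0.013,"z":0.003,"yaw":-0.13},{"x":0.088,"y":-0.026,"z":0.006,"yaw":-0.26},{"x":0.132,"y":-0.038,"z":0.009,"yaw":-0.39},{"x":0.176,"y":-0.051,"z":0.012,"yaw":-0.52},{"x":0.22,"y":-0.064,"z":0.015,"yaw":-0.65}]'; python3 -c "
from h import *
go(.544,-.412,.2,88.4)"
```

```text
t0.2 at [ 0.143  -0.6337  0.2306] ax 12.71 shift [ 0.44   -0.128   0.0309] yaw -1.3211 F [-1.3  0.7 -0.8] w 0.998validation failed for argument at $[0]...
```

```bash
python3 -m crank '[{"x":0.044,"y":-0.013,"z":0.003,"yaw":-0.13,"grip":0},{"x":0.088,"y":-0.026,"z":0.006,"yaw":-0.26,"grip":0},{"x":0.132,"y":-0.038,"z":0.009,"yaw":-0.39,"grip":0},{"x":0.176,"y":-0.051,"z":0.012,"yaw":-0.52,"grip":0},{"x":0.22,"y":-0.064,"z":0.015,"yaw":-0.65,"grip":0}]'; python3 -c "
from h import *
go(.544,-.412,.2,88.4)"
```

```text
time: 0.7
position: [0.3449, -0.5221, 0.216]
tool_rot: [0.905, 0.425, 0.0, -0.0]
contact_force: [0.1, -0.3, 0.5]
grip_width: 0.999
t0.7 at [ 0.3449 -0.5221  0.216 ] ax 50.24 shift [0.2119 0.0827 0.016 ] yaw -0.6660 F [ 0.1 -0.3  0.5] w 0.999
```

```bash
python3 -m crank '[{"x":0.042,"y":0.0165,"z":0.003,"yaw":-0.133,"grip":0},{"x":0.084,"y":0.033,"z":0.006,"yaw":-0.266,"grip":0},{"x":0.127,"y":0.05,"z":0.009,"yaw":-0.4,"grip":0},{"x":0.17,"y":0.066,"z":0.012,"yaw":-0.533,"grip":0},{"x":0.212,"y":0.083,"z":0.016,"yaw":-0.666,"grip":0}]'; python3 - <<'E'
from h import *
from cell import robot
go(.544,-.412,.2,88.4)
robot.read_camera("wrist")
s=robot.read_state();c=robot.read_camera("wrist");R,t=wristRt(c,s)
np.save("pics/w1.npy",np.array([*s["position"],*s["tool_rot"]]))
cv2.imwrite("pics/w1.png",c["img"][:,:,::-1])
b=proj(c,R,t,[[.544+a*.025,-.412+b*.025,.042] for a,b in [(1,1),(1,-1),(-1,-1),(-1,1)]]);print(b)
E
```

```text
time: 1.2
position: [0.545, -0.4131, 0.2001]
tool_rot: [0.717, 0.697, -0.0, -0.0]
contact_force: [0.4, -0.8, 0.0]
grip_width: 1.0
t1.2 at [ 0.545  -0.4131  0.2001] ax 88.43 shift [ 0.0011 -0.001   0.0001] yaw 0.0006 F [ 0.4 -0.8  0. ] w 1.000
[[295.85921758 171.56714465]
 [295.8466599  217.32913118]
 [249.51959523 218.16370643]
 [247.0785917  172.48359894]]
```

View pics/w1.png

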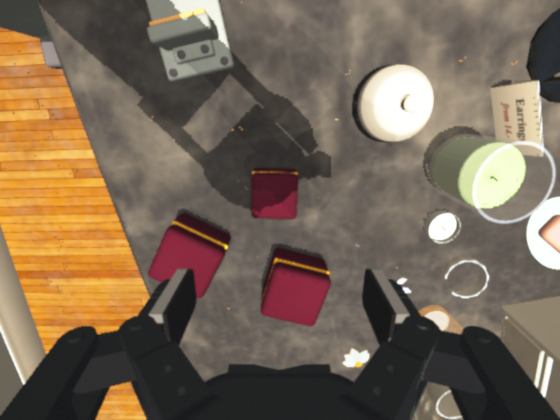

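The wrist view shows the small box at (275,195). The two larger boxes are at (190,253) and (297,287), and the bell is at (397,103). I'll enlarge it to refine the position.

```bash
python3 - <<'E'
from h import *
i=cv2.imread("pics/w1.png")
cv2.imwrite("pics/w1c.png",cv2.resize(i[155:235,235:315],None,fx=7.5,fy=7.5,interpolation=2))
E
```

```text
(no output)
```

View pics/w1c.png

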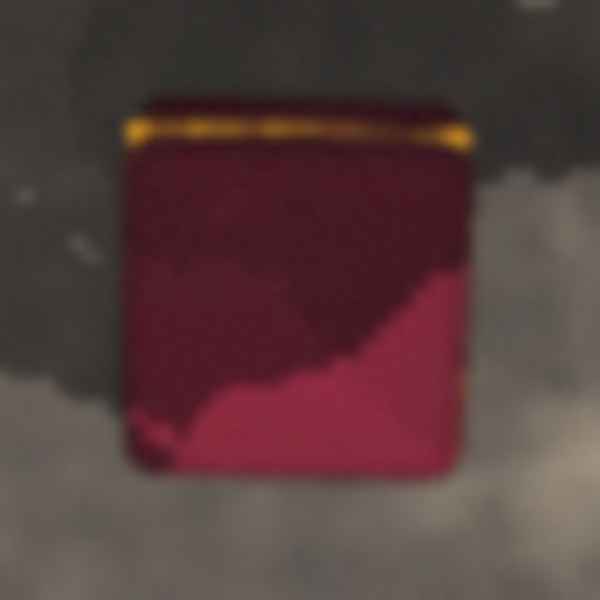

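```bash
python3 - <<'E'
from h import *
from cell import robot
c=robot.read_camera("top");c=robot.read_camera("wrist")
p=np.load("pics/w1.npy");R,t=wristRt(c,dict(position=p[:3],tool_rot=p[3:]))
f=lambda p,z:atz(c,R,t,[235+(p[0]+.5)/7.5-.5,155+(p[1]+.5)/7.5-.5],z)
B=np.array([f(p,.042) for p in [(124,148),(470,152),(464,478),(126,474)]]);print(B[:,:2],B.mean(0))
for i in range(4): d=B[(i+1)%4]-B[i];print(np.linalg.norm(d),np.degrees(np.arctan2(d[1],d[0])))
go(*B.mean(0)[:2],.2,88.4)
E
```

```text
[[ 0.52304024 -0.38896261]
 [ 0.57042069 -0.3904196 ]
 [ 0.56964187 -0.43812167]
 [ 0.5210235  -0.43657114]] [ 0.54603158 -0.41351875  0.042     ]
0.0474028538941266 -1.761336373240417
0.04770843007462076 -90.93537067991312
0.048643090705062064 178.17334857867178
0.04765122440050276 87.57435600628503
t1.4 at [ 0.544  -0.4135  0.1997] ax 88.19 shift [ 0.0001  0.002  -0.0004] yaw -0.0036 F [-0.4 -0.4  0.1] w 1.001
```

```bash
python3 -m crank '[{"x":0,"y":0.0015,"z":0.045,"yaw":0,"grip":0},{"x":0,"y":0.0015,"z":0.09,"yaw":0,"grip":0},{"x":0,"y":0.0015,"z":0.135,"yaw":0,"grip":0},{"x":0,"y":0.0015,"z":0.17,"yaw":0,"grip":0},{"x":0,"y":0.0015,"z":0.193,"yaw":0,"grip":0}]' 40; python3 -m crank '[{"x":0,"y":0,"z":0,"yaw":0,"grip":0.3},{"x":0,"y":0,"z":0,"yaw":0,"grip":0.6},{"x":0,"y":0,"z":0,"yaw":0,"grip":1},{"x":0,"y":0,"z":0,"yaw":0,"grip":1},{"x":0,"y":0,"z":0,"yaw":0,"grip":1}]' 40;python3 - <<'E'
from h import *
from cell import robot
go(.5455,-.413,.2,88.4)
print(robot.grasp_offset)
c=robot.read_camera("wrist")
cv2.imwrite("pics/w2.png",c["img"][:,:,::-1])
E
```

```text
time: 1.9
position: [0.5422, -0.4142, 0.0038]
tool_rot: [0.72, 0.694, -0.0, -0.002]
contact_force: [0.4, -0.5, 0.4]
grip_width: 0.998
time: 2.4
position: [0.5459, -0.4158, 0.0096]
tool_rot: [0.719, 0.695, -0.0, 0.002]
contact_force: [-1.0, -0.9, 4.9]
grip_width: 0.579
t2.4 at [ 0.5459 -0.4158  0.0096] ax 88.11 shift [ 0.0022 -0.     -0.1904] yaw -0.0051 F [-1.  -0.9  4.9] w 0.579
0.0187
```

View pics/w2.png

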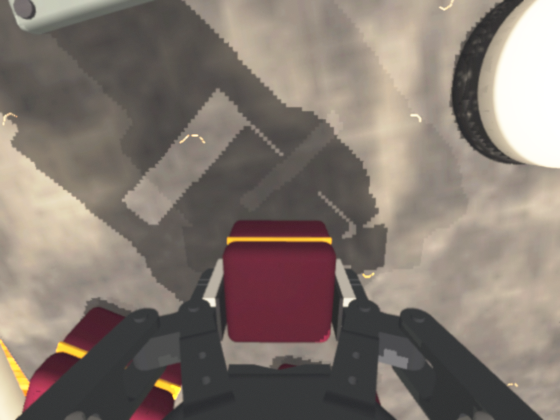

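The box is held between both pads, seen at (278,290), and the opening of 0.579 comes to about 49 mm. Next I lift it and carry it to above the gap.

```bash
python3 -m crank '[{"x":0,"y":0,"z":-0.03,"yaw":0,"grip":1},{"x":0,"y":0,"z":-0.06,"yaw":0,"grip":1},{"x":0,"y":0,"z":-0.09,"yaw":0,"grip":1},{"x":0,"y":0,"z":-0.12,"yaw":0,"grip":1},{"x":0,"y":0,"z":-0.14,"yaw":0,"grip":1}]' 40; python3 -c "
from h import *
go(.458,-.2136,.15,100.4)"
```

```text
time: 2.95
position: [0.5456, -0.4148, 0.1501]
tool_rot: [0.719, 0.695, 0.0, 0.002]
contact_force: [-0.0, -0.7, -1.3]
grip_width: 0.58
t3.0 at [ 0.5456 -0.4148  0.1501] ax 88.12 shift [ 0.1982 -0.0942 -0.0005] yaw -0.2143 F [-0.  -0.7 -1.3] w 0.580
```

```bash
python3 -m crank '[{"x":0.035,"y":-0.017,"z":0,"yaw":-0.04,"grip":1},{"x":0.075,"y":-0.036,"z":0,"yaw":-0.08,"grip":1},{"x":0.12,"y":-0.057,"z":0,"yaw":-0.13,"grip":1},{"x":0.165,"y":-0.078,"z":0,"yaw":-0.18,"grip":1},{"x":0.198,"y":-0.094,"z":0,"yaw":-0.214,"grip":1}]' 40; python3 - <<'E'
from h import *
from cell import robot
robot.read_camera("top");robot.read_camera("top")
go(.458,-.2136,.15,100.4)
s=robot.read_state();c=robot.read_camera("wrist")
np.save("pics/w3.npy",np.array([*s["position"],*s["tool_rot"]]))
cv2.imwrite("pics/w3.png",c["img"][:,:,::-1])
E
```

```text
time: 3.45
position: [0.456, -0.2106, 0.1467]
tool_rot: [0.639, 0.769, 0.0, -0.001]
contact_force: [0.4, 1.2, -1.6]
grip_width: 0.574
t3.5 at [ 0.4552 -0.209   0.1461] ax 100.58 shift [-0.005   0.0019 -0.004 ] yaw 0.0031 F [ 0.3 -1.2 -1. ] w 0.582
```

View pics/w3.png

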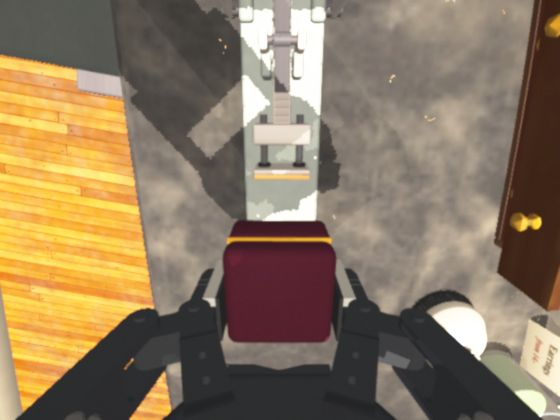

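The box is held above the bed. The sliding jaw's pad is visible with its wood strip at y≈174 (x 254–310). The fixed jaw is hidden by the box.

```bash
python3 - <<'E'
from h import *
i=cv2.imread("pics/w3.png")
cv2.imwrite("pics/w3c.png",cv2.resize(i[0:225,225:345],None,fx=2.6*1,fy=2.6,interpolation=2))
cv2.imwrite("pics/w3d.png",cv2.resize(i[110:225,225:345],None,fx=5,fy=5,interpolation=2))
E
```

```text
(no output)
```

View pics/w3d.png

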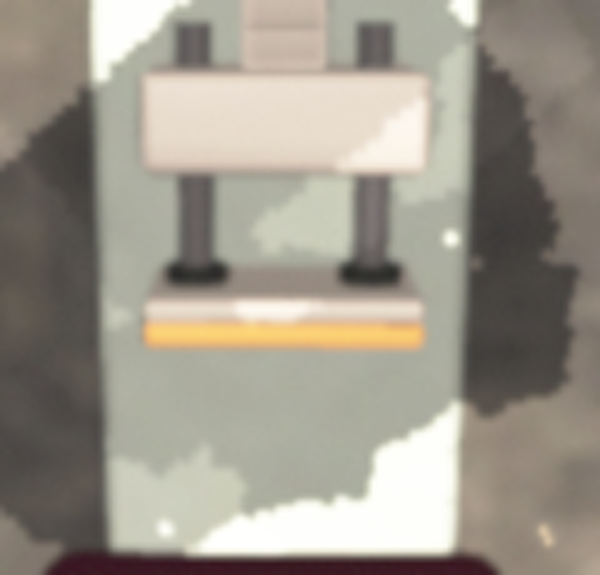

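View pics/w3c.png

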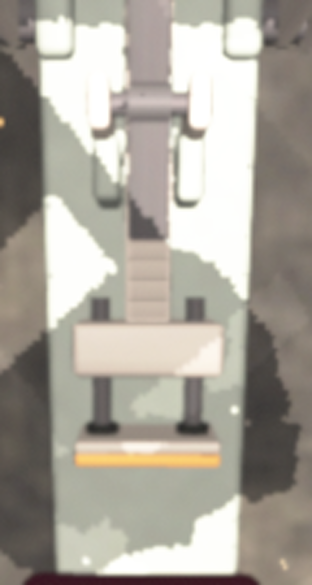

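```bash
python3 - <<'E'
from h import *
from cell import robot
c=robot.read_camera("wrist")
p=np.load("pics/w3.npy");R,t=wristRt(c,dict(position=p[:3],tool_rot=p[3:]))
f=lambda p,z:atz(c,R,t,[225+(p[0]+.5)/5-.5,110+(p[1]+.5)/5-.5],z)
a,b=f((145,348),.05),f((424,346),.05);print("pad",a,b,(a+b)/2,np.linalg.norm(a-b),np.degrees(np.arctan2(*(b-a)[1::-1])))
for L,Rr in [((94,100),(477,100)),((109,550),(456,550))]:
    a,b=f(L,.012),f(Rr,.012);print("bed",(a+b)/2,np.linalg.norm(a-b))
go(.458,-.2136,.15,100.4)
E
```

```text
pad [ 0.43030141 -0.18492412  0.05      ] [ 0.47532292 -0.17614035  0.05      ] [ 0.45281217 -0.18053223  0.05      ] 0.04587036895550108 11.039821988492807
bed [ 0.44633855 -0.14415824  0.012     ] 0.06933077493632184
bed [ 0.46201074 -0.22981732  0.012     ] 0.06927049012794066
t3.6 at [ 0.4576 -0.2129  0.1476] ax 100.42 shift [-0.0008  0.0003 -0.0024] yaw 0.0004 F [-0.  -0.8 -1.1] w 0.580
```

```bash
python3 - <<'E'
from h import *
from cell import robot
P=[]
for i in range(6):
    c=robot.read_camera("top"); s=robot.read_state(); P.append([*s["position"],*s["tool_rot"]]);print(s["time"],s["position"].round(4))
s["position"]=np.mean([p[:3] for p in P],0)
go(.4585,-.2137,.03,100.4,s)
cv2.imwrite("pics/t4.png",cv2.resize(c["img"][200:300,190:340,::-1],None,fx=5,fy=5,interpolation=2))
E
```

```text
3.7 [ 0.458  -0.2138  0.1479]
3.75 [ 0.4582 -0.2143  0.1479]
3.8 [ 0.4582 -0.2145  0.1478]
3.85 [ 0.4581 -0.2145  0.1477]
3.9 [ 0.458  -0.2145  0.1475]
3.95 [ 0.4579 -0.2143  0.1474]
t4.0 at [ 0.4581 -0.2143  0.1477] ax 100.31 shift [0.0006 0.0005 0.1177] yaw -0.0015 F [ 0.8 -0.5 -0.8] w 0.578
```

View pics/t4.png

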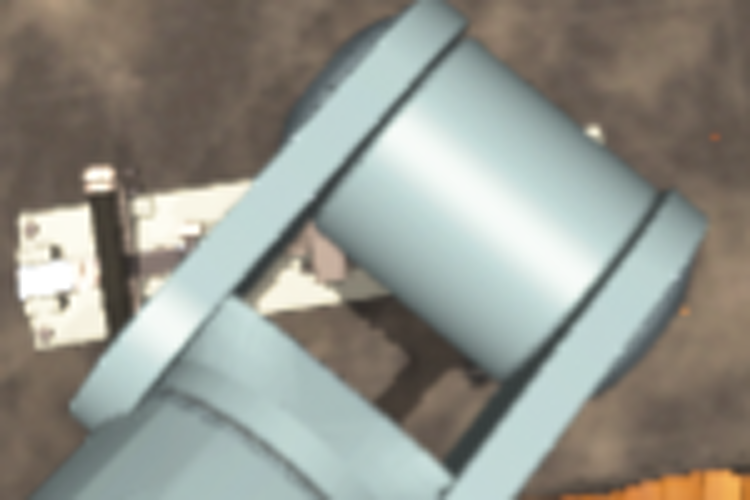

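```bash
python3 - <<'E'
from h import *
from cell import robot
i=cv2.imread("pics/w3.png")
cv2.imwrite("pics/w3e.png",cv2.resize(i[210:350,205:355],None,fx=4,fy=4,interpolation=2))
s=robot.read_state();c=robot.read_camera("wrist");M=np.linalg.inv(c["tool_from_camera"])
for z in (-.033,-.036):
  for uv in [(224,252),(336,252),(331,341),(230,341)]:print(z,uv,atz(c,M[:3,:3],M[:3,3],uv,z).round(4))
E
```

```text
-0.033 (224, 252) [ 0.0277 -0.0217 -0.033 ]
-0.033 (336, 252) [ 0.0277  0.0244 -0.033 ]
-0.033 (331, 341) [-0.0186  0.0252 -0.033 ]
-0.033 (230, 341) [-0.0186 -0.0219 -0.033 ]
-0.036 (224, 252) [ 0.0292 -0.0211 -0.036 ]
-0.036 (336, 252) [ 0.0293  0.0238 -0.036 ]
-0.036 (331, 341) [-0.0158  0.0245 -0.036 ]
-0.036 (230, 341) [-0.0158 -0.0212 -0.036 ]
```

View pics/w3e.png

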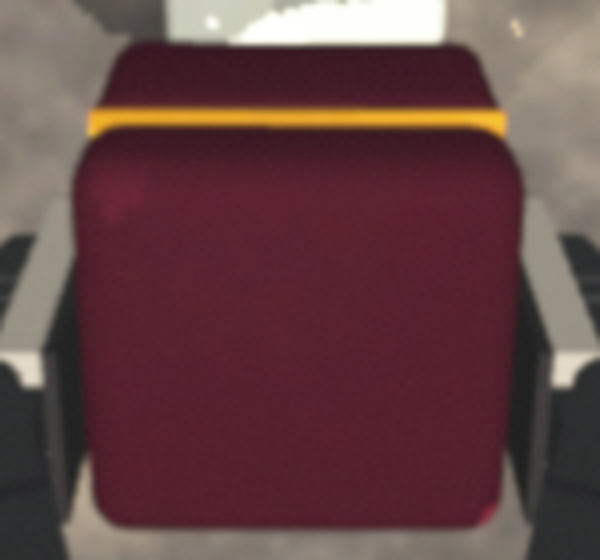

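```bash
python3 -m crank '[{"x":-0.001,"y":0.0005,"z":0.02,"yaw":0,"grip":1},{"x":-0.002,"y":0.0005,"z":0.04,"yaw":0,"grip":1},{"x":-0.003,"y":0.0005,"z":0.055,"yaw":0,"grip":1},{"x":-0.003,"y":0.0005,"z":0.065,"yaw":0,"grip":1},{"x":-0.003,"y":0.0005,"z":0.07,"yaw":0,"grip":1}]' 40; python3 - <<'E'
from h import *
from cell import robot
for i in range(3):robot.read_camera("top")
go(.458,-.2136,.15,100.4)
s=robot.read_state();c=robot.read_camera("wrist")
np.save("pics/w5.npy",np.array([*s["position"],*s["tool_rot"]]))
cv2.imwrite("pics/w5.png",c["img"][:,:,::-1])
i=c["img"][:,:,::-1]
cv2.imwrite("pics/w5c.png",cv2.resize(i[130:350,180:380],None,fx=2.7,fy=2.7,interpolation=2))
c=robot.read_camera("scene");cv2.imwrite("pics/s5.png",cv2.resize(c["img"][200:380,200:400,::-1],None,fx=3,fy=3,interpolation=2))
E
```

```text
time: 4.5
position: [0.4583, -0.2162, 0.0763]
tool_rot: [0.64, 0.768, -0.0, -0.001]
contact_force: [0.2, 0.1, -0.9]
grip_width: 0.578
t4.7 at [ 0.4588 -0.2165  0.0775] ax 100.37 shift [ 0.003  -0.0003 -0.0725] yaw -0.0006 F [ 0.4  0.8 -0.6] w 0.578
```

View pics/w5c.png

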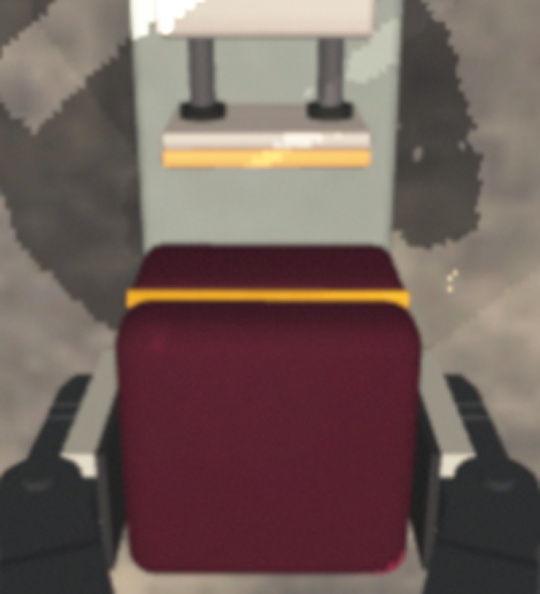

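View pics/s5.png

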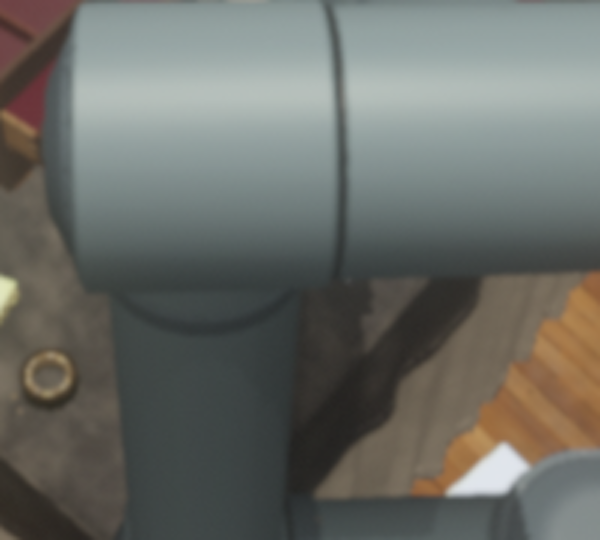

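```bash
python3 - <<'E'
from h import *
from cell import robot
c=robot.read_camera("wrist")
p=np.load("pics/w5.npy");R,t=wristRt(c,dict(position=p[:3],tool_rot=p[3:]))
f=lambda x,y,z:atz(c,R,t,[180+(x+.5)/2.7-.5,130+(y+.5)/2.7-.5],z)
u=np.array([np.cos(np.radians(-79.6)),np.sin(np.radians(-79.6)),0])
pad=f(267,166,.05); zb=p[2]-.008
tcp=p[:3]
print("pad",pad, "pad->tcp",(tcp-pad)@u)
for z in(zb-.002,zb,zb+.002):
  front=f(270,246,z);print("front",front,"pad->front",(front-pad)@u,"tcp->front",(front-tcp)@u)
print("seam y",[ (f(x,290,zb+.028)-tcp).round(4) for x in (127,409)])
print(robot.read_state()["position"])
E
```

```text
pad [ 0.45288872 -0.18014802  0.05      ] pad->tcp 0.03681999290052452
front [ 0.45567185 -0.1918808   0.0675118 ] pad->front 0.012042440425763438 tcp->front -0.02477755247476108
front [ 0.45552596 -0.19111721  0.0695118 ] pad->front 0.01126506224952373 tcp->front -0.025554930651000785
front [ 0.45538006 -0.19035363  0.0715118 ] pad->front 0.010487684073284034 tcp->front -0.026332308827240483
seam y [array([-0.0274,  0.024 ,  0.02  ]), array([0.019 , 0.0325, 0.02  ])]
[ 0.45914302 -0.21669373  0.07815638]
```

```bash
python3 -m crank '[{"x":0.0025,"y":0,"z":0.01,"yaw":0,"grip":1},{"x":0.0025,"y":0,"z":0.02,"yaw":0,"grip":1},{"x":0.0025,"y":0,"z":0.03,"yaw":0,"grip":1},{"x":0.0025,"y":0,"z":0.04,"yaw":0,"grip":1},{"x":0.0025,"y":0,"z":0.048,"yaw":0,"grip":1}]' 40;  python3 -m crank '[{"x":0,"y":0,"z":0.002,"yaw":0,"grip":1},{"x":0,"y":0,"z":0.004,"yaw":0,"grip":1},{"x":0,"y":0,"z":0.005,"yaw":0,"grip":1},{"x":0,"y":0,"z":0.006,"yaw":0,"grip":1},{"x":0,"y":0,"z":0.007,"yaw":0,"grip":1}]' 40;python3 - <<'E'
from h import *
from cell import robot
for i in range(2):robot.read_camera("top")
go(.4583,-.2140,.02,100.4)
s=robot.read_state();c=robot.read_camera("wrist")
np.save("pics/w6.npy",np.array([*s["position"],*s["tool_rot"]]))
i=c["img"][:,:,::-1]
cv2.imwrite("pics/w6c.png",cv2.resize(i[130:350,180:380],None,fx=2.7,fy=2.7,interpolation=2))
E
```

```text
time: 5.3
position: [0.4577, -0.2135, 0.0279]
tool_rot: [0.64, 0.768, -0.0, -0.001]
contact_force: [0.4, 1.0, -1.5]
grip_width: 0.581
time: 5.8
position: [0.4584, -0.214, 0.0226]
tool_rot: [0.64, 0.768, 0.0, 0.0]
contact_force: [0.8, -0.1, -1.9]
grip_width: 0.58
t5.9 at [ 0.4582 -0.2139  0.0224] ax 100.37 shift [-0.0001  0.0001  0.0024] yaw -0.0005 F [-0.6  0.4 -0.3] w 0.574
```

View pics/w6c.png

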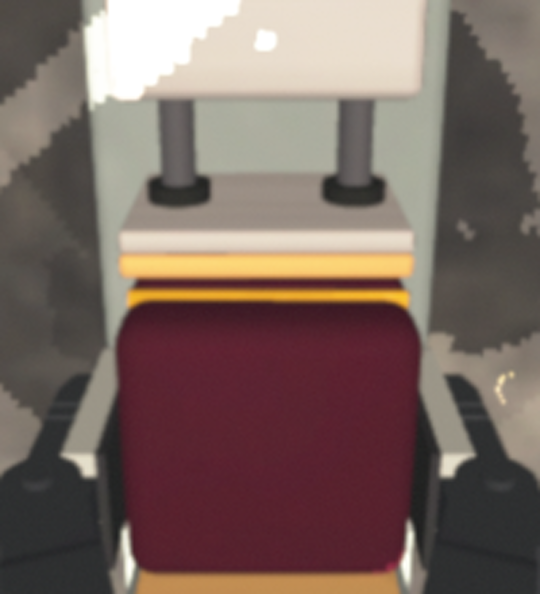

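The box is between the two wooden faces, centred on the pad: pad x 120–413 and box 118–420 in the crop. I lower it in small steps until it touches.

```bash
python3 -m crank '[{"x":0,"y":0,"z":0.0005,"yaw":0,"grip":1},{"x":0,"y":0,"z":0.001,"yaw":0,"grip":1},{"x":0,"y":0,"z":0.0015,"yaw":0,"grip":1},{"x":0,"y":0,"z":0.002,"yaw":0,"grip":1},{"x":0,"y":0,"z":0.002,"yaw":0,"grip":1}]' 40; python3 -m crank '[{"x":0,"y":0,"z":0.0005,"yaw":0,"grip":1},{"x":0,"y":0,"z":0.001,"yaw":0,"grip":1},{"x":0,"y":0,"z":0.0015,"yaw":0,"grip":1},{"x":0,"y":0,"z":0.0015,"yaw":0,"grip":1},{"x":0,"y":0,"z":0.0015,"yaw":0,"grip":1}]' 40
```

```text
time: 6.45
position: [0.4582, -0.2139, 0.0216]
tool_rot: [0.64, 0.768, -0.0, -0.0]
contact_force: [-5.5, 4.6, 12.8]
grip_width: 0.574
time: 6.95
position: [0.4583, -0.2139, 0.0216]
tool_rot: [0.64, 0.768, -0.0, -0.001]
contact_force: [-11.3, 6.0, 26.0]
grip_width: 0.577
```

```bash
python3 -m crank '[{"x":0,"y":0,"z":-0.001,"yaw":0,"grip":1},{"x":0,"y":0,"z":-0.0025,"yaw":0,"grip":1},{"x":0,"y":0,"z":-0.0028,"yaw":0,"grip":0.25},{"x":0,"y":0,"z":-0.0028,"yaw":0,"grip":0.15},{"x":0,"y":0,"z":-0.0028,"yaw":0,"grip":0.1}]' 40; python3 -m crank '[{"x":0,"y":0,"z":0,"yaw":0,"grip":0.05},{"x":0,"y":0,"z":0,"yaw":0,"grip":0},{"x":0,"y":0,"z":-0.02,"yaw":0,"grip":0},{"x":0,"y":0,"z":-0.05,"yaw":0,"grip":0},{"x":0,"y":0,"z":-0.09,"yaw":0,"grip":0}]' 40;python3 - <<'E'
from h import *
from cell import robot
for i in range(3):robot.read_camera("top")
go(.4583,-.2140,.02,100.4)
s=robot.read_state();c=robot.read_camera("wrist")
np.save("pics/w7.npy",np.array([*s["position"],*s["tool_rot"]]))
i=c["img"][:,:,::-1]
cv2.imwrite("pics/w7.png",i)
cv2.imwrite("pics/w7c.png",cv2.resize(i[140:300,200:360],None,fx=3.7,fy=3.7,interpolation=2))
E
```

```text
time: 7.45
position: [0.4581, -0.2139, 0.0214]
tool_rot: [0.64, 0.768, -0.0, -0.0]
contact_force: [-0.7, -0.7, -1.5]
grip_width: 0.899
time: 7.95
position: [0.4568, -0.2129, 0.1108]
tool_rot: [0.64, 0.768, -0.0, -0.002]
contact_force: [1.8, -0.1, -0.5]
grip_width: 0.996
t8.1 at [ 0.46   -0.2152  0.1146] ax 100.38 shift [ 0.002  -0.0019  0.0946] yaw -0.0004 F [ 0.9 -0.6 -0.3] w 0.995
```

View pics/w7.png

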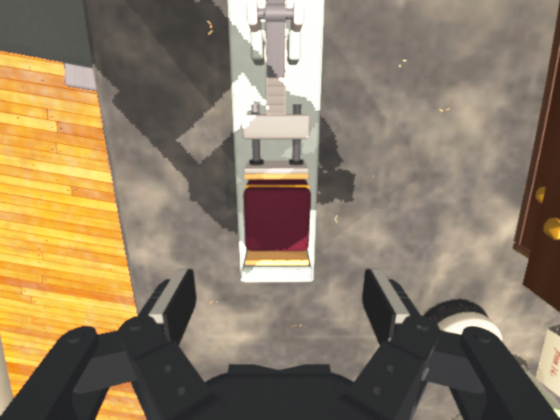

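View pics/w7c.png

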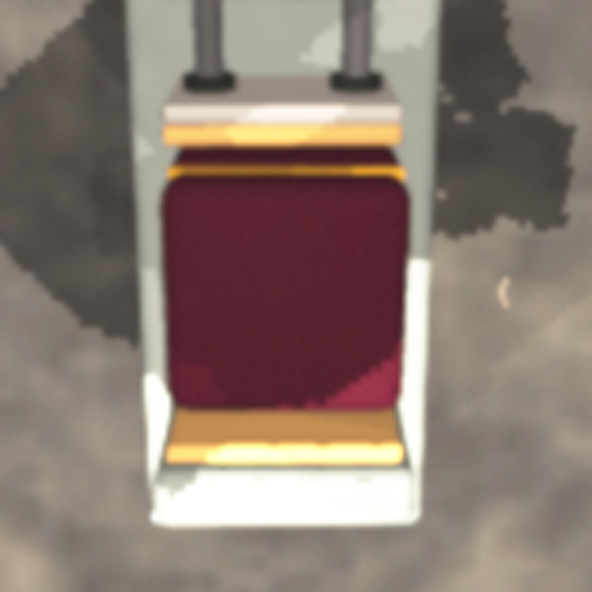

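The box stands upright and square between the faces. I'll measure the gaps.

```bash
python3 - <<'E'
from h import *
from cell import robot
c=robot.read_camera("wrist")
p=np.load("pics/w7.npy");R,t=wristRt(c,dict(position=p[:3],tool_rot=p[3:]))
f=lambda x,y,z:atz(c,R,t,[200+(x+.5)/3.7-.5,140+(y+.5)/3.7-.5],z)
u=np.array([np.cos(np.radians(-79.6)),np.sin(np.radians(-79.6)),0]);v=np.array([-u[1],u[0],0])
pad=f(283,146,.05)
for n,q in dict(pad=pad,boxseam=f(285,165,.043),boxbot=f(285,409,.054),jaw=f(285,446,.054),boxL=f(163,200,.05),boxR=f(409,200,.05),padL=f(163,140,.05),padR=f(402,140,.05),jL=f(167,446,.054),jR=f(402,446,.054)).items(): print(n,q.round(4),"u %.4f v %.4f"%((q-pad)@u,(q-pad)@v))
go(0,0,0,0)
E
```

```text
pad [ 0.4529 -0.1808  0.05  ] u 0.0000 v 0.0000
boxseam [ 0.4542 -0.1862  0.043 ] u 0.0056 v 0.0004
boxbot [ 0.4629 -0.2342  0.054 ] u 0.0544 v 0.0002
jaw [ 0.4645 -0.2427  0.054 ] u 0.0630 v 0.0002
boxL [ 0.4317 -0.1956  0.05  ] u 0.0108 v -0.0235
boxR [ 0.4791 -0.187   0.05  ] u 0.0109 v 0.0247
padL [ 0.43   -0.1837  0.05  ] u -0.0012 v -0.0231
padR [ 0.4752 -0.1755  0.05  ] u -0.0012 v 0.0229
jL [ 0.4403 -0.247   0.054 ] u 0.0629 v -0.0244
jR [ 0.4885 -0.2383  0.054 ] u 0.0630 v 0.0246
t8.2 at [ 0.4578 -0.2136  0.1111] ax 100.37 shift [ 0.2924 -0.4118  0.1114] yaw 1.7518 F [ 0.6 -0.1 -0.7] w 1.000
```

```bash
python3 -m crank '[{"x":0,"y":0,"z":-0.03,"yaw":0.14,"grip":0},{"x":0,"y":0,"z":-0.06,"yaw":0.28,"grip":0},{"x":0,"y":0,"z":-0.085,"yaw":0.42,"grip":0},{"x":0.015,"y":0,"z":-0.1,"yaw":0.56,"grip":0},{"x":0.04,"y":0,"z":-0.11,"yaw":0.7,"grip":0}]' 40; python3 -c "
from h import *
go(.429,-.055,.22,10.4)"
```

```text
time: 8.7
position: [0.4507, -0.1748, 0.2213]
tool_rot: [0.867, 0.499, -0.0, -0.0]
contact_force: [0.7, 0.0, -0.4]
grip_width: 0.998
t8.7 at [ 0.4507 -0.1748  0.2213] ax 59.83 shift [ 0.0926 -0.079   0.0014] yaw 0.8626 F [ 0.7  0.  -0.4] w 0.998
```

```bash
python3 -m crank '[{"x":0.012,"y":-0.010,"z":0,"yaw":0.14,"grip":0},{"x":0.028,"y":-0.024,"z":0,"yaw":0.28,"grip":0},{"x":0.045,"y":-0.038,"z":0,"yaw":0.42,"grip":0},{"x":0.062,"y":-0.053,"z":0,"yaw":0.56,"grip":0},{"x":0.075,"y":-0.064,"z":0,"yaw":0.7,"grip":0}]'; python3 -c "
from h import *
go(.429,-.055,.22,10.4)"
```

```text
time: 9.2
position: [0.4313, -0.0761, 0.2194]
tool_rot: [0.985, 0.172, -0.002, -0.001]
contact_force: [0.2, -0.9, 0.3]
grip_width: 1.002
t9.2 at [ 0.4313 -0.0761  0.2194] ax 19.85 shift [ 0.005  -0.0207 -0.0005] yaw 0.1649 F [ 0.2 -0.9  0.3] w 1.002
```

```bash
python3 -m crank '[{"x":0.002,"y":-0.008,"z":0,"yaw":0.08,"grip":0},{"x":0.004,"y":-0.016,"z":0,"yaw":0.16,"grip":0},{"x":0.005,"y":-0.02,"z":0,"yaw":0.163,"grip":0},{"x":0.005,"y":-0.02,"z":0,"yaw":0.163,"grip":0},{"x":0.005,"y":-0.02,"z":0,"yaw":0.163,"grip":0}]'; python3 - <<'E'
from h import *
from cell import robot
robot.read_camera("top")
go(.429,-.055,.22,10.4)
s=robot.read_state();c=robot.read_camera("wrist")
np.save("pics/w8.npy",np.array([*s["position"],*s["tool_rot"]]))
cv2.imwrite("pics/w8.png",c["img"][:,:,::-1])
E
```

```text
time: 9.7
position: [0.4301, -0.0572, 0.2209]
tool_rot: [0.996, 0.095, -0.001, -0.0]
contact_force: [0.2, -0.1, -0.0]
grip_width: 1.0
t9.8 at [ 0.4302 -0.0573  0.2211] ax 10.85 shift [-0.0008 -0.0025  0.0011] yaw 0.0078 F [0.1 0.5 0.8] w 1.002
```

View pics/w8.png

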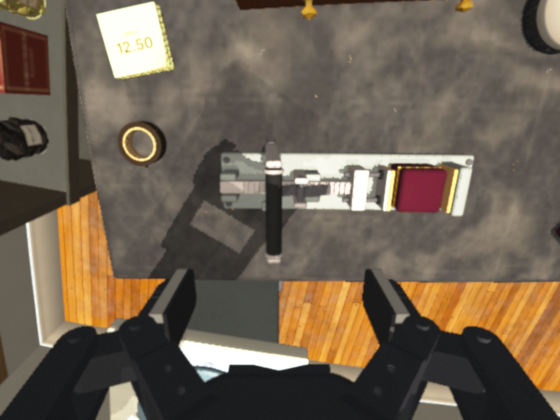

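The bar runs vertically in the wrist view, centred at about (273.5,204), and is square to the tool. I'll locate it.

```bash
python3 - <<'E'
from h import *
from cell import robot
i=cv2.imread("pics/w8.png")
cv2.imwrite("pics/w8c.png",cv2.resize(i[130:270,200:340],None,fx=4.2,fy=4.2,interpolation=2))
c=robot.read_camera("wrist")
p=np.load("pics/w8.npy");R,t=wristRt(c,dict(position=p[:3],tool_rot=p[3:]))
for uv in [(273.5,170),(273.5,204),(273.5,245)]: print(atz(c,R,t,uv,.1255))
m=atz(c,R,t,(273.5,204),.1255); go(m[0],m[1],.1065,10.4)
u=np.array([np.cos(np.radians(-79.6)),np.sin(np.radians(-79.6)),0]);print((m-[.4529,-.1805,0])@u)
E
```

```text
[ 0.46611589 -0.04678408  0.1255    ]
[ 0.43760388 -0.0520803   0.1255    ]
[ 0.40009047 -0.0590424   0.1255    ]
t9.8 at [ 0.4304 -0.0574  0.2214] ax 10.82 shift [ 0.0082 -0.0039  0.1149] yaw 0.0072 F [ 0.   0.2 -0.3] w 1.000
-0.12907119514772528
```

View pics/w8c.png

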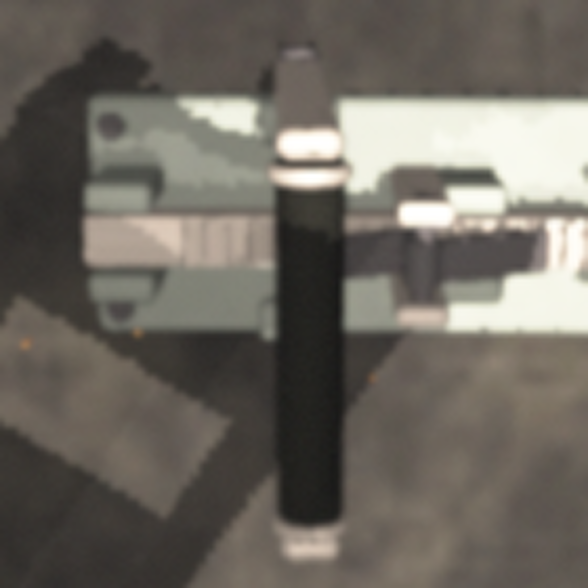

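```bash
python3 -m crank '[{"x":-0.001,"y":-0.0037,"z":0.03,"yaw":0.007,"grip":0},{"x":-0.001,"y":-0.0037,"z":0.06,"yaw":0.007,"grip":0},{"x":-0.001,"y":-0.0037,"z":0.09,"yaw":0.007,"grip":0},{"x":-0.001,"y":-0.0037,"z":0.11,"yaw":0.007,"grip":0},{"x":-0.001,"y":-0.0037,"z":0.115,"yaw":0.007,"grip":0}]'; python3 - <<'E'
from h import *
from cell import robot
robot.read_camera("top")
s=robot.read_state();c=robot.read_camera("wrist")
cv2.imwrite("pics/w9.png",c["img"][:,:,::-1])
go(.4295,-.0536,.1065,10.4)
E
```

```text
time: 10.35
position: [0.4269, -0.0532, 0.1042]
tool_rot: [0.996, 0.091, -0.002, -0.001]
contact_force: [0.1, -0.2, 0.8]
grip_width: 1.0
t10.4 at [ 0.4284 -0.0538  0.1063] ax 10.40 shift [ 0.0011  0.     -0.0002] yaw 0.0001 F [1.8 0.2 0.1] w 1.003
```

View pics/w9.png

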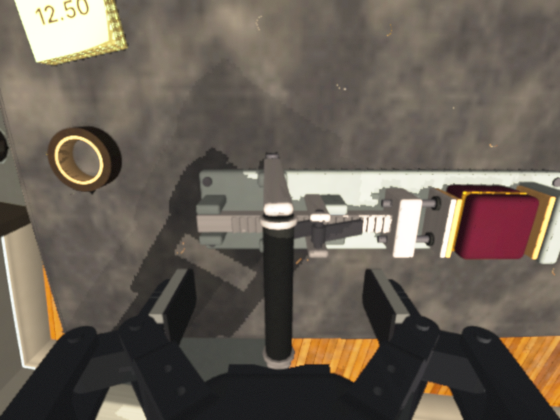

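The bar at (278,290) lies midway between the open fingers, so I close on it.

```bash
python3 -m crank '[{"x":0,"y":0,"z":0,"yaw":0,"grip":0.4},{"x":0,"y":0,"z":0,"yaw":0,"grip":0.7},{"x":0,"y":0,"z":0,"yaw":0,"grip":0.8},{"x":0,"y":0,"z":0,"yaw":0,"grip":0.9},{"x":0,"y":0,"z":0,"yaw":0,"grip":1}]' 40; python3 -m crank '[{"x":0,"y":0,"z":0,"yaw":0,"grip":1},{"x":0,"y":0,"z":0,"yaw":0,"grip":1},{"x":0,"y":0,"z":0,"yaw":0,"grip":1},{"x":0,"y":0,"z":0,"yaw":0,"grip":1},{"x":0,"y":0,"z":0,"yaw":0,"grip":1}]' 40;python3 -c "
from h import *
go(.4295,-.0536,.1065,10.4)"
```

```text
time: 10.95
position: [0.4289, -0.0537, 0.107]
tool_rot: [0.996, 0.091, 0.0, 0.0]
contact_force: [-2.0, 3.6, 9.3]
grip_width: 0.146
time: 11.45
position: [0.429, -0.0538, 0.107]
tool_rot: [0.996, 0.091, 0.0, 0.0]
contact_force: [-1.1, 0.3, 5.3]
grip_width: 0.145
t11.4 at [ 0.429  -0.0538  0.107 ] ax 10.42 shift [ 0.0006 -0.0001  0.0005] yaw 0.0004 F [-1.1  0.3  5.3] w 0.145
```

```bash
cat >> h.py <<'E'
U=np.array([np.cos(np.radians(-79.6)),np.sin(np.radians(-79.6)),0])
def st():
    from cell import robot
    s=robot.read_state(); p=s["position"]-[.429,-.0538,.107]
    print("t%.1f u %.4f v %.4f z %.4f Fu %.1f F %s w %.3f"%(s["time"],p@U,p@[-U[1],U[0],0],p[2],s["contact_force"]@U,s["contact_force"].round(1),s["grip_width"]))
E
python3 -m crank '[{"x":0,"y":-0.002,"z":0,"yaw":0,"grip":1},{"x":0,"y":-0.004,"z":0,"yaw":0,"grip":1},{"x":0,"y":-0.006,"z":0,"yaw":0,"grip":1},{"x":0,"y":-0.008,"z":0,"yaw":0,"grip":1},{"x":0,"y":-0.008,"z":0,"yaw":0,"grip":1}]';python3 -c "
from h import *
st()"
```

```text
time: 11.95
position: [0.4277, -0.0467, 0.1072]
tool_rot: [0.996, 0.091, 0.0, 0.001]
contact_force: [-2.6, -4.1, 5.7]
grip_width: 0.147
t11.9 u -0.0072 v -0.0000 z 0.0002 Fu 3.6 F [-2.6 -4.1  5.7] w 0.147
```

```bash
python3 -m crank '[{"x":0,"y":-0.001,"z":0,"yaw":0,"grip":1},{"x":0,"y":-0.002,"z":0,"yaw":0,"grip":1},{"x":0,"y":-0.003,"z":0,"yaw":0,"grip":1},{"x":0,"y":-0.004,"z":0,"yaw":0,"grip":1},{"x":0,"y":-0.004,"z":0,"yaw":0,"grip":1}]';python3 -c "
from h import *
st()"
python3 -m crank '[{"x":0,"y":-0.001,"z":0,"yaw":0,"grip":1},{"x":0,"y":-0.002,"z":0,"yaw":0,"grip":1},{"x":0,"y":-0.003,"z":0,"yaw":0,"grip":1},{"x":0,"y":-0.003,"z":0,"yaw":0,"grip":1},{"x":0,"y":-0.003,"z":0,"yaw":0,"grip":1}]';python3 -c "
from h import *
st()"
```

```text
time: 12.45
position: [0.427, -0.0429, 0.1073]
tool_rot: [0.996, 0.091, 0.0, 0.001]
contact_force: [-2.9, -3.5, 6.4]
grip_width: 0.149
t12.4 u -0.0111 v 0.0000 z 0.0003 Fu 2.9 F [-2.9 -3.5  6.4] w 0.149
time: 12.95
position: [0.4263, -0.0391, 0.1068]
tool_rot: [0.996, 0.091, 0.0, 0.0]
contact_force: [-0.3, -3.8, 3.4]
grip_width: 0.146
t12.9 u -0.0149 v -0.0000 z -0.0002 Fu 3.6 F [-0.3 -3.8  3.4] w 0.146
```

```bash
python3 -m crank '[{"x":0,"y":-0.001,"z":0,"yaw":0,"grip":1},{"x":0,"y":-0.002,"z":0,"yaw":0,"grip":1},{"x":0,"y":-0.003,"z":0,"yaw":0,"grip":1},{"x":0,"y":-0.003,"z":0,"yaw":0,"grip":1},{"x":0,"y":-0.003,"z":0,"yaw":0,"grip":1}]';python3 -c "
from h import *
st()"
python3 -m crank '[{"x":0,"y":-0.001,"z":0,"yaw":0,"grip":1},{"x":0,"y":-0.002,"z":0,"yaw":0,"grip":1},{"x":0,"y":-0.002,"z":0,"yaw":0,"grip":1},{"x":0,"y":-0.002,"z":0,"yaw":0,"grip":1},{"x":0,"y":-0.002,"z":0,"yaw":0,"grip":1}]';python3 -c "
from h import *
st()"
```

```text
time: 13.45
position: [0.4257, -0.0358, 0.1068]
tool_rot: [0.996, 0.091, 0.0, -0.0]
contact_force: [1.0, -1.1, 5.1]
grip_width: 0.148
t13.4 u -0.0183 v -0.0000 z -0.0002 Fu 1.2 F [ 1.  -1.1  5.1] w 0.148
time: 13.95
position: [0.4253, -0.034, 0.1066]
tool_rot: [0.996, 0.091, 0.0, 0.0]
contact_force: [3.9, -3.5, 0.4]
grip_width: 0.149
t13.9 u -0.0201 v -0.0001 z -0.0004 Fu 4.1 F [ 3.9 -3.5  0.4] w 0.149
```

```bash
python3 -m crank '[{"x":0,"y":-0.001,"z":0,"yaw":0,"grip":1},{"x":0,"y":-0.002,"z":0,"yaw":0,"grip":1},{"x":0,"y":-0.002,"z":0,"yaw":0,"grip":1},{"x":0,"y":-0.002,"z":0,"yaw":0,"grip":1},{"x":0,"y":-0.002,"z":0,"yaw":0,"grip":1}]';python3 -c "
from h import *
st()"
python3 -m crank '[{"x":0,"y":-0.001,"z":0,"yaw":0,"grip":1},{"x":0,"y":-0.0015,"z":0,"yaw":0,"grip":1},{"x":0,"y":-0.0015,"z":0,"yaw":0,"grip":1},{"x":0,"y":-0.0015,"z":0,"yaw":0,"grip":1},{"x":0,"y":-0.0015,"z":0,"yaw":0,"grip":1}]';python3 -c "
from h import *
st()"
```

```text
time: 14.45
position: [0.4252, -0.0336, 0.1068]
tool_rot: [0.996, 0.091, 0.0, 0.002]
contact_force: [3.6, -10.1, -0.7]
grip_width: 0.146
t14.4 u -0.0205 v -0.0001 z -0.0002 Fu 10.6 F [  3.6 -10.1  -0.7] w 0.146
time: 14.95
position: [0.4252, -0.0336, 0.1068]
tool_rot: [0.996, 0.091, 0.001, 0.004]
contact_force: [3.8, -17.9, -2.8]
grip_width: 0.144
t14.9 u -0.0206 v -0.0001 z -0.0002 Fu 18.3 F [  3.8 -17.9  -2.8] w 0.144
```

```bash
python3 -m crank '[{"x":0,"y":0.005,"z":-0.0005,"yaw":0,"grip":1},{"x":0,"y":0.011,"z":-0.0008,"yaw":0,"grip":1},{"x":0,"y":0.017,"z":-0.0009,"yaw":0,"grip":1},{"x":0,"y":0.023,"z":-0.0006,"yaw":0,"grip":1},{"x":0,"y":0.029,"z":0,"yaw":0,"grip":1}]';python3 -c "
from h import *
st()"
python3 -m crank '[{"x":0,"y":0.001,"z":0,"yaw":0,"grip":1},{"x":0,"y":0.002,"z":0,"yaw":0,"grip":1},{"x":0,"y":0.003,"z":0,"yaw":0,"grip":1},{"x":0,"y":0.003,"z":0,"yaw":0,"grip":1},{"x":0,"y":0.003,"z":0,"yaw":0,"grip":1}]';python3 -c "
from h import *
st()"
```

```text
time: 15.45
position: [0.4295, -0.0578, 0.1068]
tool_rot: [0.996, 0.09, -0.0, -0.002]
contact_force: [1.9, 5.3, 7.9]
grip_width: 0.148
t15.4 u 0.0040 v -0.0002 z -0.0002 Fu -4.9 F [1.9 5.3 7.9] w 0.148
time: 15.95
position: [0.4301, -0.0607, 0.1067]
tool_rot: [0.996, 0.09, -0.0, -0.002]
contact_force: [2.2, 3.6, 5.6]
grip_width: 0.151
t15.9 u 0.0070 v -0.0002 z -0.0003 Fu -3.1 F [2.2 3.6 5.6] w 0.151
```

Free so far (about 3–5 N). I continue gently to the forward stop.

```bash
python3 -m crank '[{"x":0,"y":0.001,"z":0,"yaw":0,"grip":1},{"x":0,"y":0.0015,"z":0,"yaw":0,"grip":1},{"x":0,"y":0.002,"z":0,"yaw":0,"grip":1},{"x":0,"y":0.002,"z":0,"yaw":0,"grip":1},{"x":0,"y":0.002,"z":0,"yaw":0,"grip":1}]';python3 -c "
from h import *
st()"
python3 -m crank '[{"x":0,"y":0.0005,"z":0,"yaw":0,"grip":1},{"x":0,"y":0.001,"z":0,"yaw":0,"grip":1},{"x":0,"y":0.001,"z":0,"yaw":0,"grip":1},{"x":0,"y":0.001,"z":0,"yaw":0,"grip":1},{"x":0,"y":0.001,"z":0,"yaw":0,"grip":1}]';python3 -c "
from h import *
st()"
```

```text
time: 16.45
position: [0.4302, -0.0617, 0.1066]
tool_rot: [0.996, 0.09, -0.0, -0.003]
contact_force: [2.4, 7.0, 7.1]
grip_width: 0.144
t16.4 u 0.0080 v -0.0002 z -0.0004 Fu -6.4 F [2.4 7.  7.1] w 0.144
time: 16.95
position: [0.4302, -0.0618, 0.1066]
tool_rot: [0.996, 0.09, -0.001, -0.004]
contact_force: [2.1, 12.2, 8.5]
grip_width: 0.153
t16.9 u 0.0080 v -0.0003 z -0.0004 Fu -11.7 F [ 2.1 12.2  8.5] w 0.153
```

Both stops were found, 28.6 mm apart. Stroke 1 is done, and now I pull back.

```bash
python3 -m crank '[{"x":0,"y":-0.005,"z":-0.0005,"yaw":0,"grip":1},{"x":0,"y":-0.012,"z":-0.0008,"yaw":0,"grip":1},{"x":0,"y":-0.018,"z":-0.0009,"yaw":0,"grip":1},{"x":0,"y":-0.024,"z":-0.0006,"yaw":0,"grip":1},{"x":0,"y":-0.029,"z":0,"yaw":0,"grip":1}]';python3 -c "
from h import *
st()"
python3 -m crank '[{"x":0,"y":-0.0015,"z":0,"yaw":0,"grip":1},{"x":0,"y":-0.003,"z":0,"yaw":0,"grip":1},{"x":0,"y":-0.0045,"z":0,"yaw":0,"grip":1},{"x":0,"y":-0.0045,"z":0,"yaw":0,"grip":1},{"x":0,"y":-0.0045,"z":0,"yaw":0,"grip":1}]';python3 - <<'E'
from h import *
from cell import robot
st()
s=robot.read_state();c=robot.read_camera("wrist")
cv2.imwrite("pics/w10.png",cv2.resize(c["img"][150:290,280:560,::-1],None,fx=2.8,fy=2.8,interpolation=2))
E
```

```text
time: 17.45
position: [0.4256, -0.0365, 0.1071]
tool_rot: [0.996, 0.091, -0.0, 0.001]
contact_force: [-0.6, -3.2, 6.9]
grip_width: 0.147
t17.4 u -0.0176 v -0.0002 z 0.0001 Fu 3.1 F [-0.6 -3.2  6.9] w 0.147
time: 17.95
position: [0.4251, -0.0337, 0.1071]
tool_rot: [0.996, 0.091, 0.0, 0.002]
contact_force: [1.8, -10.1, 4.5]
grip_width: 0.148
t17.9 u -0.0205 v -0.0002 z 0.0001 Fu 10.2 F [  1.8 -10.1   4.5] w 0.148
```

View pics/w10.png

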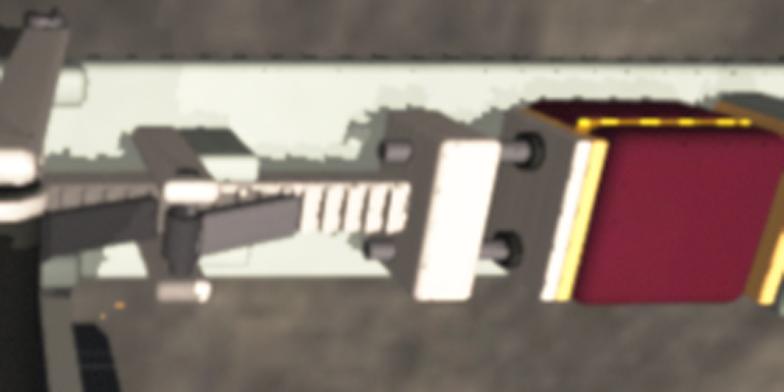

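Back at the stop (10 N). The picture shows the pad still undeformed, close to the box, with the rods exposed about as before. Stroke 2 follows.

```bash
python3 -m crank '[{"x":0,"y":0.005,"z":-0.0005,"yaw":0,"grip":1},{"x":0,"y":0.012,"z":-0.0008,"yaw":0,"grip":1},{"x":0,"y":0.018,"z":-0.0009,"yaw":0,"grip":1},{"x":0,"y":0.024,"z":-0.0006,"yaw":0,"grip":1},{"x":0,"y":0.029,"z":0,"yaw":0,"grip":1}]';python3 -c "
from h import *
st()"
python3 -m crank '[{"x":0,"y":0.001,"z":0,"yaw":0,"grip":1},{"x":0,"y":0.002,"z":0,"yaw":0,"grip":1},{"x":0,"y":0.003,"z":0,"yaw":0,"grip":1},{"x":0,"y":0.0045,"z":0,"yaw":0,"grip":1},{"x":0,"y":0.0045,"z":0,"yaw":0,"grip":1}]';python3 -c "
from h import *
st()"
```

```text
time: 18.5
position: [0.4297, -0.0589, 0.1064]
tool_rot: [0.996, 0.09, -0.0, -0.003]
contact_force: [2.4, 4.9, 6.5]
grip_width: 0.146
t18.5 u 0.0051 v -0.0003 z -0.0006 Fu -4.4 F [2.4 4.9 6.5] w 0.146
time: 19.0
position: [0.4301, -0.0617, 0.1061]
tool_rot: [0.996, 0.09, -0.0, -0.004]
contact_force: [2.8, 11.4, 6.1]
grip_width: 0.148
t19.0 u 0.0080 v -0.0003 z -0.0009 Fu -10.7 F [ 2.8 11.4  6.1] w 0.148
```

```bash
python3 -m crank '[{"x":0,"y":-0.005,"z":-0.0005,"yaw":0,"grip":1},{"x":0,"y":-0.012,"z":-0.0008,"yaw":0,"grip":1},{"x":0,"y":-0.018,"z":-0.0009,"yaw":0,"grip":1},{"x":0,"y":-0.024,"z":-0.0006,"yaw":0,"grip":1},{"x":0,"y":-0.029,"z":0,"yaw":0,"grip":1}]';python3 -c "
from h import *
st()"
python3 -m crank '[{"x":0,"y":-0.0015,"z":0,"yaw":0,"grip":1},{"x":0,"y":-0.003,"z":0,"yaw":0,"grip":1},{"x":0,"y":-0.0045,"z":0,"yaw":0,"grip":1},{"x":0,"y":-0.0045,"z":0,"yaw":0,"grip":1},{"x":0,"y":-0.0045,"z":0,"yaw":0,"grip":1}]';python3 - <<'E'
from h import *
from cell import robot
st()
s=robot.read_state();c=robot.read_camera("wrist")
cv2.imwrite("pics/w11.png",cv2.resize(c["img"][150:290,280:560,::-1],None,fx=2.8,fy=2.8,interpolation=2))
E
```

```text
time: 19.5
position: [0.4256, -0.0365, 0.1071]
tool_rot: [0.996, 0.091, -0.0, 0.001]
contact_force: [0.2, -3.0, 6.3]
grip_width: 0.148
t19.5 u -0.0176 v -0.0002 z 0.0001 Fu 3.0 F [ 0.2 -3.   6.3] w 0.148
time: 20.0
position: [0.4251, -0.0337, 0.1071]
tool_rot: [0.996, 0.091, 0.0, 0.002]
contact_force: [1.4, -10.3, 4.2]
grip_width: 0.146
t20.0 u -0.0205 v -0.0002 z 0.0001 Fu 10.3 F [  1.4 -10.3   4.2] w 0.146
```

View pics/w11.png

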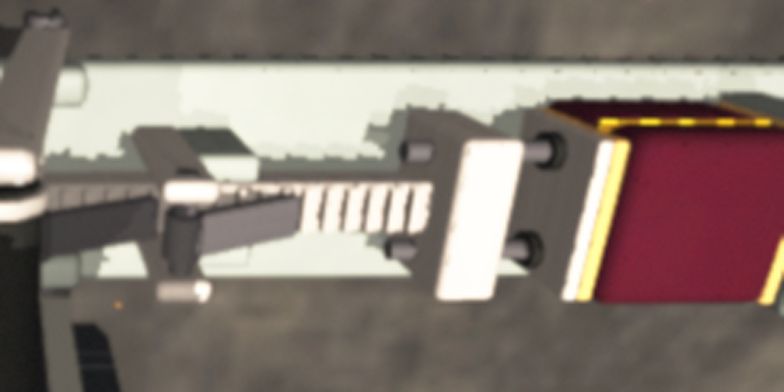

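Tooth 2 moved the carriage about 22 px, which is 6 mm. The pad has now reached the box and pushed it nearly to the fixed jaw, leaving a sliver at x≈760. The lever still feels free (4.4 N against 4.9 N). Stroke 3 follows.

```bash
python3 -m crank '[{"x":0,"y":0.005,"z":-0.0005,"yaw":0,"grip":1},{"x":0,"y":0.012,"z":-0.0008,"yaw":0,"grip":1},{"x":0,"y":0.018,"z":-0.0009,"yaw":0,"grip":1},{"x":0,"y":0.024,"z":-0.0006,"yaw":0,"grip":1},{"x":0,"y":0.029,"z":0,"yaw":0,"grip":1}]';python3 -c "
from h import *
st()"
python3 -m crank '[{"x":0,"y":0.001,"z":0,"yaw":0,"grip":1},{"x":0,"y":0.002,"z":0,"yaw":0,"grip":1},{"x":0,"y":0.003,"z":0,"yaw":0,"grip":1},{"x":0,"y":0.0045,"z":0,"yaw":0,"grip":1},{"x":0,"y":0.0045,"z":0,"yaw":0,"grip":1}]';python3 -c "
from h import *
st()"
```

```text
time: 20.55
position: [0.4296, -0.0586, 0.1064]
tool_rot: [0.996, 0.09, -0.0, -0.003]
contact_force: [1.0, 6.4, 8.0]
grip_width: 0.142
t20.6 u 0.0048 v -0.0003 z -0.0006 Fu -6.1 F [1.  6.4 8. ] w 0.142
time: 21.05
position: [0.4301, -0.0618, 0.1063]
tool_rot: [0.996, 0.09, -0.001, -0.004]
contact_force: [1.6, 11.8, 8.6]
grip_width: 0.147
t21.1 u 0.0080 v -0.0003 z -0.0007 Fu -11.3 F [ 1.6 11.8  8.6] w 0.147
```

```bash
python3 -m crank '[{"x":0,"y":-0.005,"z":-0.0005,"yaw":0,"grip":1},{"x":0,"y":-0.012,"z":-0.0008,"yaw":0,"grip":1},{"x":0,"y":-0.018,"z":-0.0009,"yaw":0,"grip":1},{"x":0,"y":-0.024,"z":-0.0006,"yaw":0,"grip":1},{"x":0,"y":-0.029,"z":0,"yaw":0,"grip":1}]';python3 -c "
from h import *
st()"
python3 -m crank '[{"x":0,"y":-0.0015,"z":0,"yaw":0,"grip":1},{"x":0,"y":-0.003,"z":0,"yaw":0,"grip":1},{"x":0,"y":-0.0045,"z":0,"yaw":0,"grip":1},{"x":0,"y":-0.0045,"z":0,"yaw":0,"grip":1},{"x":0,"y":-0.0045,"z":0,"yaw":0,"grip":1}]';python3 - <<'E'
from h import *
from cell import robot
st()
s=robot.read_state();c=robot.read_camera("wrist")
cv2.imwrite("pics/w12.png",cv2.resize(c["img"][150:290,280:560,::-1],None,fx=2.8,fy=2.8,interpolation=2))
E
```

```text
time: 21.55
position: [0.4254, -0.0365, 0.1071]
tool_rot: [0.996, 0.091, -0.0, 0.001]
contact_force: [2.6, -1.6, 4.9]
grip_width: 0.148
t21.6 u -0.0177 v -0.0004 z 0.0001 Fu 2.0 F [ 2.6 -1.6  4.9] w 0.148
time: 22.05
position: [0.425, -0.0337, 0.1068]
tool_rot: [0.996, 0.091, 0.0, 0.002]
contact_force: [1.6, -10.3, 2.0]
grip_width: 0.152
t22.1 u -0.0205 v -0.0003 z -0.0002 Fu 10.4 F [  1.6 -10.3   2. ] w 0.152
```

View pics/w12.png

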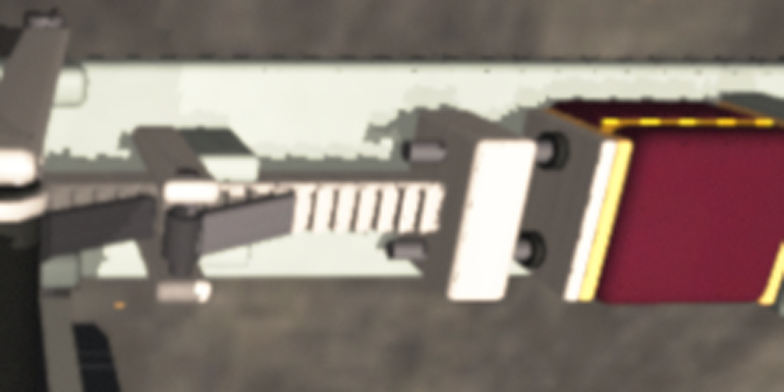

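Tooth 3: the box is now seated against both faces and the pad spring is compressed about 3 mm. The block-to-pad distance went from 85 to 75 px at about 3.6 px/mm, so roughly 5 N. That stroke felt only about 1.5 N heavier, so the force is still just under 6 N. One more tooth should give about 16 N.

```bash
python3 -m crank '[{"x":0,"y":0.005,"z":-0.0005,"yaw":0,"grip":1},{"x":0,"y":0.012,"z":-0.0008,"yaw":0,"grip":1},{"x":0,"y":0.018,"z":-0.0009,"yaw":0,"grip":1},{"x":0,"y":0.024,"z":-0.0006,"yaw":0,"grip":1},{"x":0,"y":0.029,"z":0,"yaw":0,"grip":1}]';python3 -c "
from h import *
st()"
python3 -m crank '[{"x":0,"y":0.001,"z":0,"yaw":0,"grip":1},{"x":0,"y":0.002,"z":0,"yaw":0,"grip":1},{"x":0,"y":0.003,"z":0,"yaw":0,"grip":1},{"x":0,"y":0.0045,"z":0,"yaw":0,"grip":1},{"x":0,"y":0.0045,"z":0,"yaw":0,"grip":1}]';python3 -c "
from h import *
st()"
```

```text
time: 22.6
position: [0.4294, -0.058, 0.1065]
tool_rot: [0.996, 0.09, -0.001, -0.004]
contact_force: [0.9, 9.6, 10.8]
grip_width: 0.145
t22.6 u 0.0042 v -0.0003 z -0.0005 Fu -9.3 F [ 0.9  9.6 10.8] w 0.145
time: 23.1
position: [0.4301, -0.0617, 0.1063]
tool_rot: [0.996, 0.09, -0.001, -0.005]
contact_force: [0.3, 10.3, 9.6]
grip_width: 0.148
t23.1 u 0.0080 v -0.0004 z -0.0007 Fu -10.1 F [ 0.3 10.3  9.6] w 0.148
```

Clearly heavier (9.3 N against about 4.5 N free). I press a touch more so the stop is surely reached under load, then come back.

```bash
python3 -m crank '[{"x":0,"y":0.0005,"z":0,"yaw":0,"grip":1},{"x":0,"y":0.001,"z":0,"yaw":0,"grip":1},{"x":0,"y":0.0015,"z":0,"yaw":0,"grip":1},{"x":0,"y":0.0015,"z":0,"yaw":0,"grip":1},{"x":0,"y":0.0015,"z":0,"yaw":0,"grip":1}]';python3 -c "
from h import *
st()"
python3 -m crank '[{"x":0,"y":-0.006,"z":-0.0005,"yaw":0,"grip":1},{"x":0,"y":-0.0135,"z":-0.0008,"yaw":0,"grip":1},{"x":0,"y":-0.0195,"z":-0.0009,"yaw":0,"grip":1},{"x":0,"y":-0.0255,"z":-0.0006,"yaw":0,"grip":1},{"x":0,"y":-0.0305,"z":0,"yaw":0,"grip":1}]';python3 -c "
from h import *
st()"
python3 -m crank '[{"x":0,"y":-0.0015,"z":0,"yaw":0,"grip":1},{"x":0,"y":-0.003,"z":0,"yaw":0,"grip":1},{"x":0,"y":-0.0045,"z":0,"yaw":0,"grip":1},{"x":0,"y":-0.0045,"z":0,"yaw":0,"grip":1},{"x":0,"y":-0.0045,"z":0,"yaw":0,"grip":1}]';python3 - <<'E'
from h import *
from cell import robot
st()
s=robot.read_state();c=robot.read_camera("wrist")
cv2.imwrite("pics/w13.png",cv2.resize(c["img"][150:290,280:560,::-1],None,fx=2.8,fy=2.8,interpolation=2))
E
```

```text
time: 23.6
position: [0.4301, -0.0617, 0.1063]
tool_rot: [0.996, 0.09, -0.001, -0.006]
contact_force: [0.4, 17.5, 12.7]
grip_width: 0.146
t23.6 u 0.0080 v -0.0004 z -0.0007 Fu -17.1 F [ 0.4 17.5 12.7] w 0.146
time: 24.1
position: [0.4254, -0.0364, 0.1068]
tool_rot: [0.996, 0.091, -0.0, 0.0]
contact_force: [-0.2, -2.2, 6.4]
grip_width: 0.146
t24.1 u -0.0177 v -0.0004 z -0.0002 Fu 2.1 F [-0.2 -2.2  6.4] w 0.146
time: 24.6
position: [0.425, -0.0337, 0.1068]
tool_rot: [0.996, 0.091, 0.0, 0.002]
contact_force: [1.5, -10.5, 2.3]
grip_width: 0.143
t24.6 u -0.0205 v -0.0003 z -0.0002 Fu 10.6 F [  1.5 -10.5   2.3] w 0.143
```

View pics/w13.png

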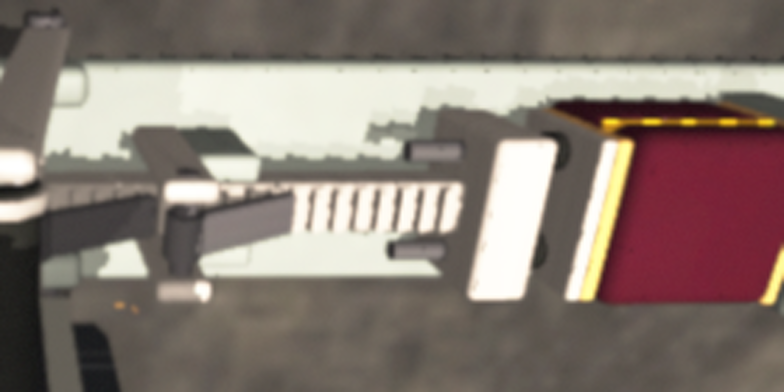

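Tooth 4: the block-to-pad distance is now 56 px, against 85 relaxed. That is about 8 mm of spring, or roughly 14 N, and the stroke felt about 5 N heavier, so I stop here. I ease off the back stop, let go and retreat upwards.

```bash
python3 -m crank '[{"x":0,"y":0.0007,"z":0,"yaw":0,"grip":1},{"x":0,"y":0.0015,"z":0,"yaw":0,"grip":1},{"x":0,"y":0.0015,"z":0,"yaw":0,"grip":0.6},{"x":0,"y":0.0015,"z":0,"yaw":0,"grip":0.2},{"x":0,"y":0.0015,"z":0,"yaw":0,"grip":0}]';python3 -m crank '[{"x":0,"y":0.0015,"z":0,"yaw":0,"grip":0},{"x":0,"y":0.0015,"z":0,"yaw":0,"grip":0},{"x":0,"y":0.0015,"z":0,"yaw":0,"grip":0},{"x":0,"y":0.0015,"z":0,"yaw":0,"grip":0},{"x":0,"y":0.0015,"z":0,"yaw":0,"grip":0}]'; python3 -m crank '[{"x":0,"y":0,"z":-0.02,"yaw":0,"grip":0},{"x":0,"y":0,"z":-0.04,"yaw":0,"grip":0},{"x":0,"y":0,"z":-0.07,"yaw":0,"grip":0},{"x":0,"y":0,"z":-0.1,"yaw":0,"grip":0},{"x":0,"y":0,"z":-0.12,"yaw":0,"grip":0}]';python3 - <<'E'
from h import *
from cell import robot
for i in range(3):robot.read_camera("top")
st()
s=robot.read_state();c=robot.read_camera("wrist")
np.save("pics/w14.npy",np.array([*s["position"],*s["tool_rot"]]))
i=c["img"][:,:,::-1];cv2.imwrite("pics/w14f.png",i)
cv2.imwrite("pics/w14.png",cv2.resize(i[110:260,190:490],None,fx=2.6,fy=2.6,interpolation=2))
E
```

```text
time: 25.15
position: [0.4239, -0.0328, 0.1056]
tool_rot: [0.996, 0.091, -0.001, -0.001]
contact_force: [0.4, -0.1, 0.3]
grip_width: 0.648
time: 25.65
position: [0.4253, -0.035, 0.1066]
tool_rot: [0.996, 0.091, -0.0, -0.0]
contact_force: [0.8, 0.8, -0.9]
grip_width: 1.001
time: 26.15
position: [0.4259, -0.0352, 0.229]
tool_rot: [0.996, 0.091, 0.001, 0.001]
contact_force: [1.1, 0.1, 0.9]
grip_width: 0.999
t26.3 u -0.0188 v 0.0004 z 0.1207 Fu 0.3 F [ 0.3 -0.3 -0.6] w 1.003
```

View pics/w14.png

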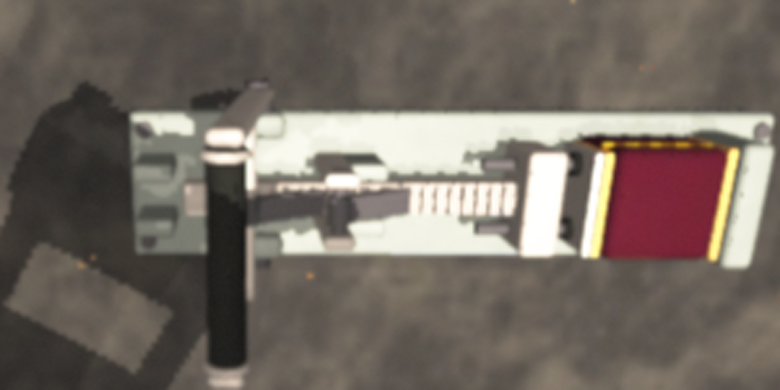

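```bash
python3 - <<'E'
from h import *
from cell import robot
c=robot.read_camera("wrist")
p=np.load("pics/w14.npy");R,t=wristRt(c,dict(position=p[:3],tool_rot=p[3:]))
m=atz(c,R,t,(190+226.5/2.6-.5,212),.125);print(m,(m-[.429,-.0538,0])@U)
f=lambda x,y,z:atz(c,R,t,[190+(x+.5)/2.6-.5,110+(y+.5)/2.6-.5],z)
print("block-pad", (f(593,257,.05)-f(555,257,.05))@U)
st()
c=robot.read_camera("top");cv2.imwrite("pics/t15.png",c["img"][:,:,::-1])
c=robot.read_camera("scene");cv2.imwrite("pics/s15.png",c["img"][:,:,::-1])
E
```

```text
[ 0.42472482 -0.03443131  0.125     ] -0.019822247053162198
block-pad 0.01708835639874124
t26.4 u -0.0196 v -0.0009 z 0.1183 Fu 0.3 F [ 0.2 -0.3 -0.5] w 1.003
```

View pics/t15.png

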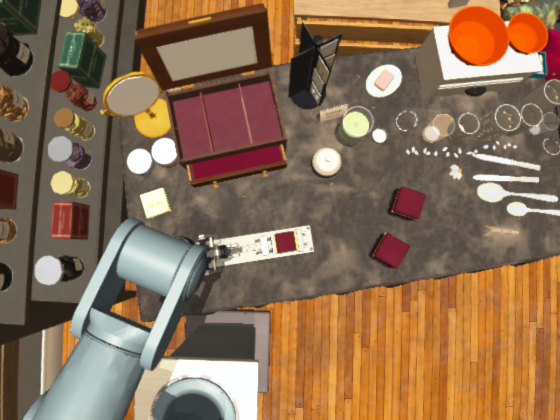

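```bash
python3 -c "
from cell import robot
print(robot.sign_off())"
```

```text
the job is handed in; nothing more can be done
None
```

The ring box is clamped upright between the two jaws at an estimated 14–16 N. The job was handed in at about 26.5 s of the 72 s allowed. `sign_off` gives no verdict.

**What I did:**
- I picked the smallest of the three red boxes and stood it on the bed, square to the jaws and within about 1 mm of the centre line. It had a few millimetres of free space on each side.
- I then gripped the cross handle, found both stops by feel, and pumped four full strokes.
- Strokes 1 and 2 ran free at about 3–5 N. Stroke 3 was only slightly heavier (6 N) and stroke 4 clearly heavier (9 N), so I stopped there.

**Last checks:**
- **Lever:** it rests about 19.8 mm behind where I gripped it, which is the back stop within about 1 mm. The gripper is open and about 100 mm above the handle, with no contact force.
- **Clamping force:** this is an estimate, not a direct reading. The pad's spring is compressed about 8 mm in the wrist picture, which gives about 14 N. Counting on from my estimate after stroke 3 (about 5 N) gives about 16 N.
- **Forces:** the highest I read at a stop was 18 N, when I first found the back stop. Setting the box down peaked at 26 N on the wrist.
- **Bystanders:** the tape roll was last seen in place in the wrist view before the strokes, as the arm hid it in the last top picture. The bell, note pad and other boxes are in place there.

**Checks that disagreed:**
- My first view put the starting gap between the jaw faces at 67 mm and a later one at 63 mm; I did not resolve which is right.
- Tooth 3 moved the carriage only about 3 mm net. I put this down to it settling back onto the pawl once loaded.

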